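# Fit the candle plate onto the centrepiece stand

### The arm

A 6-joint arm with a two-finger parallel gripper is mounted at the origin on the work surface. World frame = base frame: x ahead of the robot, y to its left, z up, the work surface at z = 0. Lengths are in m, angles in degrees, forces in N, time in s.
With the tool pointing down it reaches from about 0.25 to 0.775 m from the base axis. Payload 8.9 kg.
Tool frame: the origin (TCP) lies between the finger pads; the fingertips stand 14 mm ahead of it and the grasp point (between the pads) lies 5 mm behind it; z points along the fingers, y is the line along which they close (so a half turn about z gives the same grasp; the last joint's range is limited). The gripper opens to 85 mm and grips with 20 to 120 N. Pads are 22 mm wide; open, the fingers measure 114 mm over their backs; the gripper's body (76 mm by 85 mm) begins 54 mm behind the grasp point. The pads swing forward as they close: fully open they stand 13 mm farther back than shut.
Start: joints at [61.862, 16.656, -8.789, 64.555, 0, 82.019], TCP at [0.181, 0.493, 0.245] pointing down, gripper open.
Joint ranges: [-144.48, 144.48], [-52.06, 99.96], [-74.48, 78.29], [-112.23, 115.85], [-86.99, 84.42], [-180, 180]. Speed limits (degrees/s): [127.2, 127.2, 159.86, 180, 180, 180].

### API

Orientations are given as a 3x3 rotation matrix whose columns are the frame's x, y, z axes.
In Python, from station import bot gives the robot as it stands.
- The arm moves only by the tool move_arm, never from a script. Its argument "steps" is a list that holds one entry, the list of rows, each a list of 7 numbers: the shift along the tool's x, y, z in units of 25 mm (1.0 is 25 mm), then the turn, a rotation vector about the tool's x, y, z in units of 8 degrees (1.0 is 8 degrees), then the opening, from -1 (shut) to 1 (fully open). In form: [[[tx, ty, tz, rx, ry, rz, gripper], ...]]. A call has exactly 8 rows; each row shifts and turns the commanded pose from where the row before left it, along the tool's axes as they then stand; what a row does not reach is not made up. A row lasts 1/10 s, in which the tool goes at most 50 mm and 8.59 degrees, less where a joint would pass 70% of its speed; a pose out of reach is approached as far as the arm can. A call is refused whole if a number of a shift passes 1 or a number of a turn 1, either way. A call with a gripper value outside its range is refused whole. The fingers move at their own pace and stop on an object; the grip force is fixed at half the most. Time passes only in rows, so rows that do not move let the fingers close, or fill a call up. It gives the time, the measured TCP pose, the force, the opening and the grip force at its end, in the units of the state.
- bot.state(): the state, without advancing time (a new reading comes with each control period).
- bot.get_image(name): name is "scene" or "top" or "wrist"; returns the picture (384x512x3 uint8, red, green, blue); there is no depth.
- bot.camera_model(name): a dict with "K" (3x3 intrinsics, pixels), "xyz" and "attitude" of the camera in the world; the wrist camera has in their place "tool_from_camera" (4x4, takes a point from camera to tool coordinates, whose origin is the TCP and whose axes are the flange's). Camera axes: x right, y up, looking along -z (the intrinsics and any distortion apply to the point x, -y, -z); pixel columns grow to the right and rows downward; lengths in m; the calibration is good to about 2 mm. The wrist camera is an equidistant fisheye: a pixel r from the principal point sees the ray r / f radians off the axis. A picture is of the moment at which its call begins: read the wrist's pose just before it. camera_model takes no time and is no camera call.
- bot.hand_in(): hands the job in; it is judged then, once.
The state is a dict: "time_s": time; "joint_pos": joint angles; "dq": joint speeds; "joint_torque": joint torques, N m; "eef_pos": TCP position; "ee_rot": TCP orientation; "force": force on the tool from outside, world axes, zero at the start; "wrist_torque": the same for the moment, N m; "finger_gap": finger opening in m; "grip_force": force on a finger pad.
Only numpy, scipy, OpenCV 4.12 (cv2) and the standard library are available. Lean on these libraries where they do the work, as an engineer would, in place of code of your own. Each camera call takes 0.05 s, during which the arm holds its last target. There are 200 camera calls.

### The job

Finish the Christmas table centrepiece: pick up, by its candle, the candle plate whose holes match the three dowels of the stand, turn it until every hole is over a dowel, and slide it down until it lies flat on the stand's board. Set it down gently and let go only once it rests there: do not drop it. Leave the other candle plate and the ribbon spool where they stand.

Things in the scene. Friction and masses are not known exactly. Their poses are not given: they have to be found in the camera images.
- stand: Centrepiece stand, fixed: dark wooden round board, 176 mm across, 20 mm thick, with three upright white dowels 14 mm thick rising 35 mm above the board (tops 55 mm above the table, last 9 mm tapered to 6 mm), 55 mm from the centre, 120 degrees apart. Origin: centre of the board's underside, on the table; z up; x points at one dowel.
- green_plate: The plate that fits, loose: green disc 170 mm across, 12 mm thick, THREE 34 mm through holes 55 mm from its centre, 120 degrees apart. A hard white candle 44 mm thick, fixed at its centre, is the handle: from 12 to 102 mm above the underside, plus a 10 mm flame; grip it at 65 mm or higher to clear the dowels. 0.3 kg. Origin: centre of the underside; z up; x points at one hole.
- red_plate: Red round candle plate, loose, the same size and with the same white candle but with FOUR holes 90 degrees apart: it does not fit the stand and must be left where it is. Origin: centre of its underside; z up; x points to one of its holes.
- ribbon_spool: Green plastic spool standing upright, 68 mm in diameter and 60 mm high, loose, beyond the stand as seen from the robot: leave it where it is. Origin: centre of its underside; z up.
Mind the look-alikes: they are no part of the job. Of the things that look like the green_plate, take the one that is farthest to the robot's left at the start. Of the things that look like the stand, the larger one is meant.

How it is judged:
By the outcome, as a careful person would: the job done as asked, in the order asked, and still so for the second after the job is handed in, with the robot touching nothing.
It also fails if it takes over 38 s, if anything falls off the work surface, if the arm or the gripper's body presses on something with over 40 N, if the wrist force passes 120 N, or if a joint passes its speed limit or range.

## Working session

There is one attempt and no reset: what is moved stays moved. The work goes in short steps, Python scripts to look and compute and a tool call to move; the robot and the scene stay as the last step left them, time stands still between calls to the robot, and variables do not carry over. Pictures are saved under pics/ and viewed, at most 10 in all, crops included, and the job is handed in when it is done.

Besides the shell and the picture viewer there is one more tool, called as name([rows], argument=value, ...), one row to a line, values as JSON. move_arm: Moves the arm, as the interface text tells. Its arguments: {"type":"object","properties":{"steps":{"type":"array"}},"required":["steps"]}

```bash
mkdir -p pics; ls; python3 - <<'E'
from station import bot
import cv2,numpy as np
a=bot.get_image("scene");b=bot.get_image("top")
cv2.imwrite("pics/scene.png",a[:,:,::-1]);cv2.imwrite("pics/top.png",b[:,:,::-1])
for n in("scene","top","wrist"):print(n,bot.camera_model(n))
print(bot.state())
E
```

```text
pics
scene {'K': array([[437.071654  ,   0.        , 259.40941082],
       [  0.        , 437.071654  , 196.96758055],
       [  0.        ,   0.        ,   1.        ]]), 'xyz': array([1.00075981, 0.56017273, 1.45440446]), 'attitude': array([[-0.85129645, -0.44432546,  0.27905061],
       [ 0.52460847, -0.72989234,  0.43822726],
       [ 0.00896138,  0.51945362,  0.85445165]])}
top {'K': array([[376.77508385,   0.        , 261.60604053],
       [  0.        , 376.77508385, 188.19669995],
       [  0.        ,   0.        ,   1.        ]]), 'xyz': array([ 0.29007393, -0.19124848,  1.42035219]), 'attitude': array([[ 0.00270443,  0.98661986, -0.16301514],
       [-0.99998915,  0.00328652,  0.00330123],
       [ 0.00379281,  0.16300445,  0.98661804]])}
wrist {'K': array([[297.31863964,   0.        , 253.74362892],
       [  0.        , 297.31863964, 190.08803042],
       [  0.        ,   0.        ,   1.        ]]), 'tool_from_camera': array([[ 6.71902019e-04,  9.55166491e-01,  2.96068444e-01,
         7.52978099e-02],
       [ 9.99999756e-01, -5.85251609e-04, -3.81294026e-04,
        -
[... 290 characters left out ...]
1,
       -1.32609856e-03,  8.20179853e+01]), 'dq': array([-0.037145  ,  0.02131443,  0.14849147, -0.05603891,  0.07012365,
        0.12020587]), 'joint_torque': array([ 1.47579329e-03, -5.37978566e+01,  3.31919253e+01,  9.27523157e-03,
       -2.49568520e-04, -1.30226479e-05]), 'eef_pos': array([0.18073089, 0.4925061 , 0.2448067 ]), 'ee_rot': array([[-9.38758242e-01,  3.44576084e-01, -5.34032056e-04],
       [ 3.44576469e-01,  9.38757668e-01, -1.04763810e-03],
       [ 1.40335652e-04, -1.16749379e-03, -9.99999309e-01]]), 'force': array([ 0.34829016,  1.46808863, -0.38224077]), 'wrist_torque': array([-0.032059  , -0.04966753, -0.04845224]), 'grip_force': 0.0, 'finger_gap': 0.085895800971001}
```

View pics/scene.png

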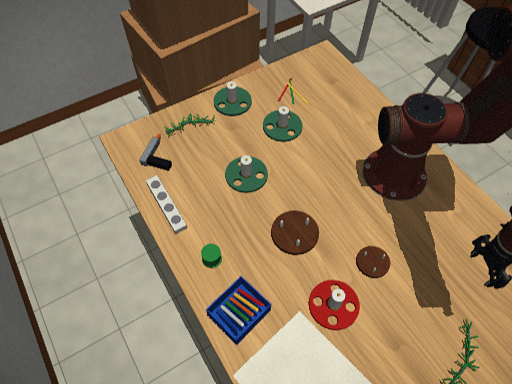

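View pics/top.png

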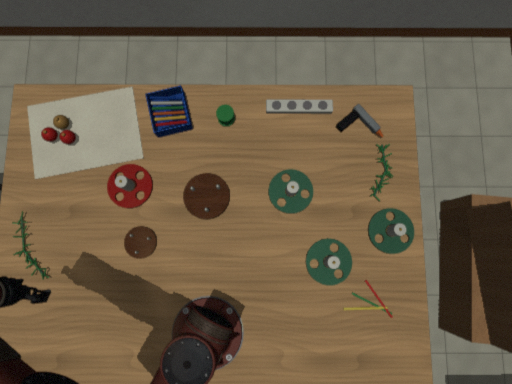

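Top view: the green look-alikes are at (290,191), (328,262) and (391,230). Image left is the robot's left, so I take (290,191), which is (246,174) in the scene view. Stands are at (207,196), large, and (140,242), small; I use the large one. The red plate is at (130,186) and the spool at (226,115).

```bash
cat > h.py <<'E'
import cv2,numpy as np
def cast(cm,uv,z):
    K=cm["K"];d=np.array([(uv[0]-K[0,2])/K[0,0],-(uv[1]-K[1,2])/K[1,1],-1.]);d=cm["attitude"]@d
    o=cm["xyz"];return o+d*(z-o[2])/d[2]
def pix(cm,p):
    c=cm["attitude"].T@(np.array(p)-cm["xyz"]);K=cm["K"]
    return np.array([K[0,0]*c[0]/-c[2]+K[0,2],-K[1,1]*c[1]/-c[2]+K[1,2]])
def rectify(img,cm,cen,z,half=0.13,n=520):
    # homography: plane z -> image, 2mm... returns map picture; x up, y left
    W=np.float32([[cen[0]+half,cen[1]+half],[cen[0]+half,cen[1]-half],[cen[0]-half,cen[1]-half],[cen[0]-half,cen[1]+half]])
    P=np.float32([pix(cm,[*w,z]) for w in W]);Q=np.float32([[0,0],[n,0],[n,n],[0,n]])
    return cv2.warpPerspective(img,cv2.getPerspectiveTransform(P,Q),(n,n),flags=cv2.INTER_CUBIC)
def blobs(m,amin):
    n,l,s,c=cv2.connectedComponentsWithStats(m.astype(np.uint8));return [(c[i],s[i,4]) for i in range(1,n) if s[i,4]>amin]
E
python3 - <<'E'
from h import *
from station import bot
seeds={"top":((290,191),(207,196)),"scene":((246,174),(295,232))}
tiles=[]
for n in("top","scene"):
    cm=bot.camera_model(n);im=cv2.imread(f"pics/{n}.png")
    for k,z in((0,.012),(1,.02)):
        c=cast(cm,seeds[n][k],z)
        r=rectify(im,cm,c,z);tiles.append(r)
        hsv=cv2.cvtColor(r,cv2.COLOR_BGR2HSV);H,S,V=cv2.split(hsv)
        m=((H>45)&(H<95)&(S>80)) if k==0 else (V<120)&(H<25)
        cs,_=cv2.findContours(m.astype(np.uint8),cv2.RETR_EXTERNAL,cv2.CHAIN_APPROX_NONE)
        ct=max(cs,key=cv2.contourArea);h=cv2.convexHull(ct);e=cv2.fitEllipse(h)
        f=lambda u:(c[0]+.13-u[1]*.0005,c[1]+.13-u[0]*.0005)
        print(n,k,"centre",np.round(f(e[0]),4),"dia mm",np.round(np.array(e[1])*.5,1))
        inside=np.zeros(m.shape,np.uint8);cv2.ellipse(inside,(e[0],(e[1][0]-12,e[1][1]-12),e[2]),1,-1)
        mm=(inside>0)&(~m if k==0 else (V>110))
        for q,a in blobs(mm,80):
            p=np.array(f(q));d=p-f(e[0]);print("   blob",np.round(p,4),"area mm2",a/4,"r",round(np.hypot(*d),4),"ang",round(np.degrees(np.arctan2(d[1],d[0])),1))
cv2.imwrite("pics/rect.png",cv2.resize(np.vstack([np.hstack(tiles[:2]),np.hstack(tiles[2:])]),(600,600)))
E
```

```text
top 0 centre [ 0.5133 -0.305 ] dia mm [163.3 164.7]
   blob [ 0.5351 -0.303 ] area mm2 4044.75 r 0.0218 ang 5.2
   blob [ 0.5036 -0.3588] area mm2 1226.75 r 0.0547 ang -100.3
   blob [ 0.471  -0.2696] area mm2 1223.0 r 0.0552 ang 140.1
top 1 centre [0.4846 0.0268] dia mm [180.9 228.1]
   blob [ 0.5226 -0.0707] area mm2 358.75 r 0.1046 ang -68.7
   blob [0.4517 0.0947] area mm2 5753.0 r 0.0755 ang 115.9
   blob [ 0.5309 -0.0278] area mm2 33.0 r 0.0716 ang -49.7
   blob [0.5228 0.0695] area mm2 29.75 r 0.0572 ang 48.2
   blob [0.4427 0.0139] area mm2 31.25 r 0.0438 ang -163.0
scene 0 centre [ 0.518 -0.301] dia mm [168.6 172.9]
   blob [ 0.5693 -0.282 ] area mm2 882.25 r 0.0547 ang 20.3
   blob [ 0.5018 -0.3323] area mm2 4762.25 r 0.0352 ang -117.3
   blob [ 0.4764 -0.2654] area mm2 898.5 r 0.0547 ang 139.4
scene 1 centre [0.5009 0.0188] dia mm [176.4 182.4]
   blob [ 0.5186 -0.042 ] area mm2 144.25 r 0.0632 ang -73.7
   blob [0.5095 0.0548] area mm2 130.0 r 0.037 ang 76.5
   blob [ 4.303e-01 -3.000e-04] area mm2 158.25 r 0.0732 ang -164.9
```

View pics/rect.png

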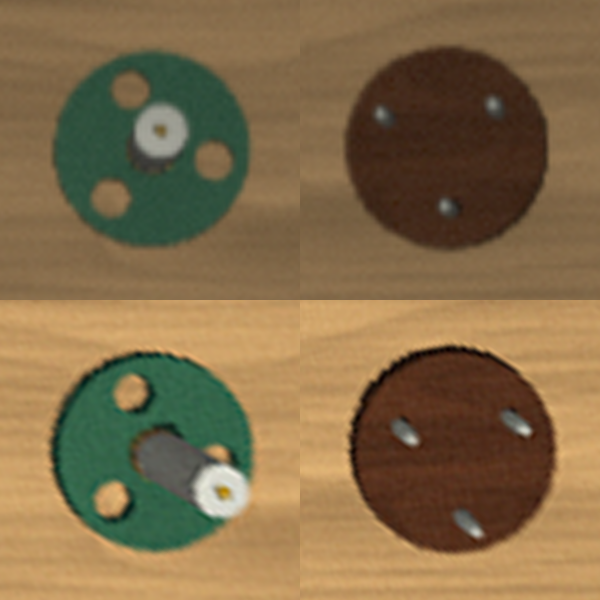

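The crops show the chosen green plate with three holes: centre about (0.515, -0.303), holes at 20° mod 120. The stand's three dowel tops fit a 95.4 mm triangle: centre (0.494, 0.014), 64.6° mod 120. The plate therefore needs a turn of about +44.6°. I'll approach above it now.

move_arm([
  [[-0.9, -0.97, 0, 0, 0, 0, 1], [-0.9, -0.97, 0, 0, 0, 0, 1], [-0.9, -0.97, 0, 0, 0, 0, 1], [-0.9, -0.97, 0, 0, 0, 0, 1], [-0.9, -0.97, 0, 0, 0, 0, 1], [-0.9, -0.97, 0, 0, 0, 0, 1], [-0.9, -0.97, 0, 0, 0, 0, 1], [-0.9, -0.97, 0, 0, 0, 0, 1]],
])

```text
time_s: 0.9
eef_pos: [0.2831, 0.2474, 0.2452]
ee_rot: [[-0.939, 0.344, -0.0], [0.344, 0.939, -0.0], [0.0, -0.0, -1.0]]
force: [1.2, -0.0, 0.9]
finger_gap: 0.0854
grip_force: 0.0
```

move_arm([
  [[-0.9, -0.97, 0, 0, 0, 0, 1], [-0.9, -0.97, 0, 0, 0, 0, 1], [-0.9, -0.97, 0, 0, 0, 0, 1], [-0.9, -0.97, 0, 0, 0, 0, 1], [-0.9, -0.97, 0, 0, 0, 0, 1], [-0.9, -0.97, 0, 0, 0, 0, 1], [-0.9, -0.97, 0, 0, 0, 0, 1], [-0.9, -0.97, 0, 0, 0, 0, 1]],
])

```text
time_s: 1.7
eef_pos: [0.3853, 0.0032, 0.2452]
ee_rot: [[-0.939, 0.345, -0.0], [0.345, 0.939, 0.0], [0.0, 0.0, -1.0]]
force: [0.8, -0.2, -0.5]
finger_gap: 0.0854
grip_force: 0.0
```

move_arm([
  [[-0.9, -0.97, 0, 0, 0, 0, 1], [-0.9, -0.97, 0, 0, 0, 0, 1], [-0.9, -0.97, 0, 0, 0, 0, 1], [-0.9, -0.97, 0, 0, 0, 0, 1], [-0.9, -0.97, 0, 0, 0, 0, 1], [-0.9, -0.97, 0, 0, 0, 0, 1], [-0.9, -0.97, 0, 0, 0, 0, 1], [0, 0, 0, 0, 0, 0, 1]],
])

```text
time_s: 2.5
eef_pos: [0.4755, -0.2122, 0.2446]
ee_rot: [[-0.938, 0.347, 0.0], [0.347, 0.938, -0.001], [-0.0, -0.001, -1.0]]
force: [0.6, -0.3, -0.2]
finger_gap: 0.0851
grip_force: 0.0
```

```bash
cat >> h.py <<'E'
def wray(cm,st,uv):
    K=cm["K"];a=np.array([(uv[0]-K[0,2]),(uv[1]-K[1,2])]);r=np.hypot(*a);t=r/K[0,0]
    d=np.array([np.sin(t)*a[0]/r,-np.sin(t)*a[1]/r,-np.cos(t)]);T=cm["tool_from_camera"];R=st["ee_rot"]
    return st["eef_pos"]+R@T[:3,3],R@T[:3,:3]@d
def wcast(cm,st,uv,z):
    o,d=wray(cm,st,uv);return o+d*(z-o[2])/d[2]
E
python3 - <<'E'
from h import *
from station import bot
s=bot.state();im=bot.get_image("wrist")[:,:,::-1];cv2.imwrite("pics/w1.png",im)
np.save("s1.npy",s,allow_pickle=True);print(s["time_s"],s["eef_pos"],s["ee_rot"],s["joint_pos"])
E
```

```text
2.5 [ 0.4755205  -0.21224628  0.24458845] [[-9.37833303e-01  3.47085984e-01  1.29225558e-04]
 [ 3.47085764e-01  9.37833021e-01 -8.35197138e-04]
 [-4.11077216e-04 -7.38423339e-04 -9.99999643e-01]] [-3.20788266e+01  1.61932684e+01 -9.54027404e+00  6.42347698e+01
 -3.66147529e-02 -1.17696556e+01]
```

View pics/w1.png

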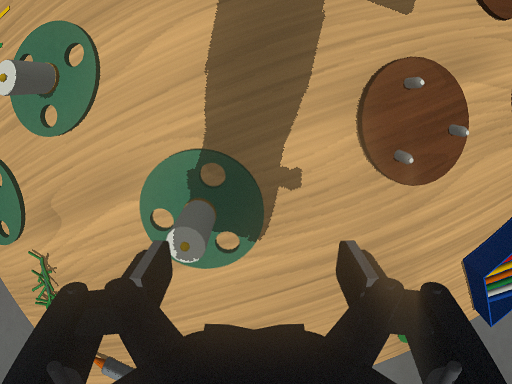

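The wrist view shows the green plate at (202,208) with holes at (213,174), (162,219), (228,240) and its flame at (184,245). The stand is at (414,121) with dowels at (415,82), (459,131), (403,156).

```bash
python3 - <<'E'
from h import *
from station import bot
s=np.load("s1.npy",allow_pickle=True).item();cm=bot.camera_model("wrist");im=cv2.imread("pics/w1.png")
H,S,V=cv2.split(cv2.cvtColor(im,cv2.COLOR_BGR2HSV))
g=((H>60)&(H<95)&(S>80)).astype(np.uint8)
hol=[]
ct,hi=cv2.findContours(g,cv2.RETR_CCOMP,cv2.CHAIN_APPROX_NONE)
for sd in((213,174),(162,219),(228,240)):
    for c in ct:
        a=cv2.contourArea(c)
        if 100<a<1500 and cv2.pointPolygonTest(c,sd,False)>0:
            m=cv2.moments(c);hol.append((m["m10"]/m["m00"],m["m01"]/m["m00"]));print(hol[-1],a)
def rep(P):
    P=np.array(P)[:,:2];c=P.mean(0);d=P-c;print("cen",c.round(4),"r",np.hypot(*d.T).round(4),"ang",np.degrees(np.arctan2(d[:,1],d[:,0])).round(1))
if len(hol)==3: rep([wcast(cm,s,h,.008) for h in hol])
print("flame",wcast(cm,s,(184,245),.112).round(4))
dw=[]
for u,v in((415,82),(459,131),(403,156)):
    w=(V[v-11:v+12,u-14:u+15]>95)&(S[v-11:v+12,u-14:u+15]<90);b=max(blobs(w,10),key=lambda q:q[1]);dw.append((b[0][0]+u-14,b[0][1]+v-11))
print(dw);rep([wcast(cm,s,h,.0375) for h in dw])
E
```

```text
flame [ 0.511  -0.3011  0.112 ]
[(np.float64(418.49295774647885), np.float64(80.53521126760563)), (np.float64(463.9), np.float64(130.11666666666667)), (np.float64(407.0873786407767), np.float64(156.9902912621359))]
cen [0.4967 0.021 ] r [0.0566 0.0577 0.0571] ang [-175.2   64.8  -56.2]
```

move_arm([
  [[-0.9, -0.95, 0, 0, 0, 0, 1], [-0.9, -0.95, 0, 0, 0, 0, 1], [-0.85, -0.95, 0, 0, 0, 0, 1], [0, 0, 1, 0, 0, 0, 1], [0, 0, 1, 0, 0, 0, 1], [0, 0, 1, 0, 0, 0, 1], [0, 0, 1, 0, 0, 0, 1], [0, 0, 0, 0, 0, 0, 1]],
])

```text
time_s: 3.35
eef_pos: [0.51, -0.2962, 0.1423]
ee_rot: [[-0.939, 0.344, -0.005], [0.344, 0.939, 0.004], [0.006, 0.002, -1.0]]
force: [-1.1, 0.4, -0.3]
finger_gap: 0.0853
grip_force: 0.0
```

```bash
python3 - <<'E'
from h import *
from station import bot
s=bot.state();im=bot.get_image("wrist")[:,:,::-1];cv2.imwrite("pics/w2.png",im)
np.save("s2.npy",s,allow_pickle=True);print(s["time_s"],s["eef_pos"])
E
```

```text
3.35 [ 0.51000214 -0.29619718  0.14228408]
```

View pics/w2.png

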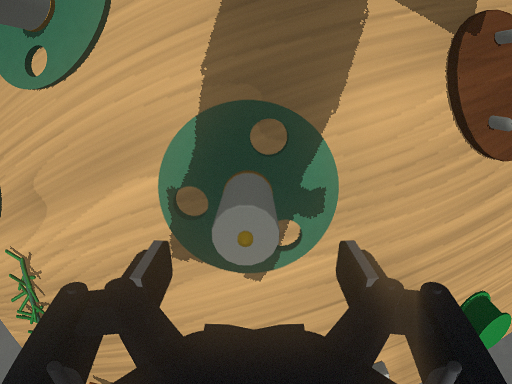

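The chosen plate sits below the open fingers. The flame is at (245,239), with holes at (269,136), (192,201) and a third half hidden at (290,234).

```bash
python3 - <<'E'
from h import *
from station import bot
s=np.load("s2.npy",allow_pickle=True).item();cm=bot.camera_model("wrist")
f=wcast(cm,s,(245,239),.107);a=wcast(cm,s,(269,136),.006);b=wcast(cm,s,(192,201),.006)
print(f,s["ee_rot"].T@(f-s["eef_pos"])/.025)
print(np.hypot(*(a-b)[:2]),a,b)
# centre from two holes 95.3 apart
m=(a+b)[:2]/2;d=(b-a)[:2];n=np.array([-d[1],d[0]])/np.hypot(*d)
for sg in(1,-1):
    c=m+sg*.0275*n;print("c",c,[np.degrees(np.arctan2(*(p[:2]-c)[::-1])) for p in(a,b)])
for p in ((248,102),(160,185),(338,185),(248,272)): print(wcast(cm,s,p,.012)[:2])
E
```

```text
[ 0.51465693 -0.30411567  0.107     ] [-0.29244957 -0.2363181   1.40910046]
0.095456559144797 [ 0.47284786 -0.26828467  0.006     ] [ 0.50564247 -0.35793102  0.006     ]
c [ 0.5150713  -0.30366007] [np.float64(140.04324443086733), np.float64(-99.85598294974278)]
c [ 0.46341902 -0.32255561] [np.float64(80.14401705025722), np.float64(-39.95675556913265)]
[ 0.43778306 -0.27532179]
[ 0.47902715 -0.37895362]
[ 0.53646107 -0.22221165]
[ 0.59449889 -0.33359897]
```

move_arm([
  [[-0.2, -0.2, 0, 0, 0, 0, 1], [0, 0, 0.7, 0, 0, 0, 1], [0, 0, 0.7, 0, 0, 0, 1], [0, 0, 0.7, 0, 0, 0, 1], [0, 0, 0.6, 0, 0, 0, 1], [0, 0, 0, 0, 0, 0, 1], [0, 0, 0, 0, 0, 0, 1], [0, 0, 0, 0, 0, 0, 1]],
])

```text
time_s: 4.2
eef_pos: [0.5161, -0.3059, 0.0794]
ee_rot: [[-0.939, 0.345, 0.002], [0.345, 0.939, -0.002], [-0.002, -0.001, -1.0]]
force: [1.0, -0.4, -0.2]
finger_gap: 0.0852
grip_force: 0.0
```

move_arm([
  [[0.03, 0.05, 0.1, 0, 0, 0, 1], [0, 0, 0, 0, 0, 0, -1], [0, 0, 0, 0, 0, 0, -1], [0, 0, 0, 0, 0, 0, -1], [0, 0, 0, 0, 0, 0, -1], [0, 0, 0, 0, 0, 0, -1], [0, 0, 0, 0, 0, 0, -1], [0, 0, 0, 0, 0, 0, -1]],
])

```text
time_s: 5.0
eef_pos: [0.515, -0.3039, 0.0757]
ee_rot: [[-0.939, 0.345, 0.0], [0.345, 0.939, -0.0], [-0.001, -0.0, -1.0]]
force: [-0.4, 0.2, 5.6]
finger_gap: 0.0424
grip_force: 61.5
```

move_arm([
  [[0, 0, -0.3, 0, 0, 0, -1], [0, 0, -0.6, 0, 0, 0, -1], [0, 0, -0.8, 0, 0, 0, -1], [0, 0, -0.9, 0, 0, 0, -1], [0, 0, -0.9, 0, 0, 0, -1], [0, 0, -0.7, 0, 0, 0, -1], [0, 0, -0.4, 0, 0, 0, -1], [0, 0, 0, 0, 0, 0, -1]],
])

```text
time_s: 5.8
eef_pos: [0.5153, -0.3041, 0.1914]
ee_rot: [[-0.939, 0.345, 0.001], [0.345, 0.939, -0.001], [-0.002, -0.001, -1.0]]
force: [-0.3, 0.8, -2.5]
finger_gap: 0.0424
grip_force: 61.2
```

move_arm([
  [[0.2, 0.4, 0, 0, 0, 0, -1], [0.35, 0.8, 0, 0, 0, 0, -1], [0.4, 0.9, 0, 0, 0, 0, -1], [0.4, 0.9, 0, 0, 0, 0, -1], [0.4, 0.9, 0, 0, 0, 0, -1], [0.4, 0.9, 0, 0, 0, 0, -1], [0.4, 0.9, 0, 0, 0, 0, -1], [0.4, 0.9, 0, 0, 0, 0, -1]],
])

```text
time_s: 6.6
eef_pos: [0.5012, -0.1214, 0.189]
ee_rot: [[-0.939, 0.344, -0.002], [0.344, 0.939, 0.001], [0.002, 0.0, -1.0]]
force: [0.4, -1.3, -2.3]
finger_gap: 0.0429
grip_force: 61.3
```

move_arm([
  [[0.4, 0.9, 0, 0, 0, 0, -1], [0.4, 0.9, 0, 0, 0, 0, -1], [0.4, 0.9, 0, 0, 0, 0, -1], [0.4, 0.9, 0, 0, 0, 0, -1], [0.35, 0.8, 0, 0, 0, 0, -1], [0.2, 0.5, 0, 0, 0, 0, -1], [0.04, 0.25, 0, 0, 0, 0, -1], [0, 0, 0, 0, 0, 0, -1]],
])

```text
time_s: 7.4
eef_pos: [0.4953, 0.0168, 0.1899]
ee_rot: [[-0.939, 0.344, -0.0], [0.344, 0.939, -0.0], [0.0, -0.0, -1.0]]
force: [-0.2, -1.0, -2.5]
finger_gap: 0.0426
grip_force: 61.4
```

move_arm([
  [[0, 0, 0, 0, 0, -0.5, -1], [0, 0, 0, 0, 0, -0.8, -1], [0, 0, 0, 0, 0, -0.9, -1], [0, 0, 0, 0, 0, -0.9, -1], [0, 0, 0, 0, 0, -0.9, -1], [0, 0, 0, 0, 0, -0.9, -1], [0, 0, 0, 0, 0, -0.66, -1], [0, 0, 0, 0, 0, 0, -1]],
])

```text
time_s: 8.2
eef_pos: [0.4955, 0.0153, 0.1901]
ee_rot: [[-0.911, -0.412, -0.0], [-0.412, 0.911, -0.0], [0.0, -0.0, -1.0]]
force: [0.5, -0.0, -2.0]
finger_gap: 0.0426
grip_force: 61.4
```

```bash
python3 - <<'E'
from h import *
from station import bot
s=bot.state();im=bot.get_image("wrist")[:,:,::-1];cv2.imwrite("pics/w3.png",im)
np.save("s3.npy",s,allow_pickle=True);print(s["time_s"],s["eef_pos"],s["ee_rot"],s["force"],s["finger_gap"])
t=bot.get_image("top")[:,:,::-1];cv2.imwrite("pics/t3.png",t)
sc=bot.get_image("scene")[:,:,::-1];cv2.imwrite("pics/sc3.png",sc)
E
```

```text
8.2 [0.49552065 0.01534614 0.19011516] [[-9.11189467e-01 -4.11987518e-01 -1.99469933e-04]
 [-4.11987465e-01  9.11189476e-01 -2.59569722e-04]
 [ 2.88694390e-04 -1.54338084e-04 -9.99999946e-01]] [ 0.52683666 -0.00229301 -1.98228598] 0.04256567526782635
```

View pics/w3.png

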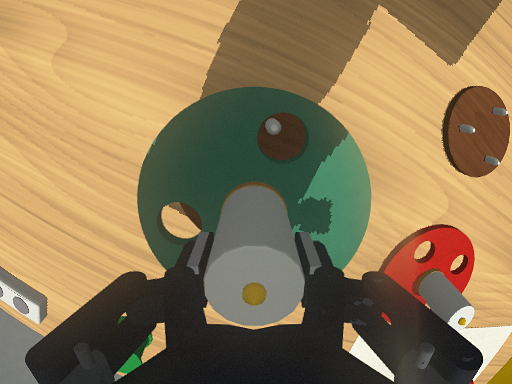

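The held plate shows hole 1 at (282,136), with a dowel tip visible through it at (272,126). The second hole is at (181,220).

```bash
python3 - <<'E'
from h import *
from station import bot
s=np.load("s3.npy",allow_pickle=True).item();cm=bot.camera_model("wrist")
a=wcast(cm,s,(282,136),.1203);b=wcast(cm,s,(181,220),.1203);e=s["eef_pos"]
for p in(a,b):
    d=(p-e)[:2];print("hole",p[:2],np.hypot(*d),np.degrees(np.arctan2(d[1],d[0])))
print("hole sep",np.hypot(*(a-b)[:2]))
print("dowel",wcast(cm,s,(272,126),.054)[:2])
print("dowel C from top", .4394,.0095)
# triangulate dowels from first pictures top: tips
t=bot.camera_model("top");im=cv2.imread("pics/top.png");r=rectify(im,t,(.4944,.014),.05);
V=cv2.cvtColor(r,cv2.COLOR_BGR2HSV)[:,:,2];P=[]
for q,ar in blobs(V>110,60):
    p=np.array([.4944+.13-q[1]*.0005,.014+.13-q[0]*.0005])
    if np.hypot(*(p-[.4944,.014]))<.07:P.append(p)
P=np.array(P);c=P.mean(0);d=P-c;print(P,c,np.hypot(*d.T),np.degrees(np.arctan2(d[:,1],d[:,0])))
# spool/stand board from top
w=cv2.imread("pics/w1.png");s1=np.load("s1.npy",allow_pickle=True).item()
H,S,V=cv2.split(cv2.cvtColor(w,cv2.COLOR_BGR2HSV))
l=[(413.5+0,78),(459+4,130),(405,156)]
m=((V<105)&(H<18)).astype(np.uint8);m[:50]=0;m[190:]=0;m[:,:350]=0
ct=max(cv2.findContours(m,0,1)[0],key=cv2.contourArea)
X=np.array([wcast(cm,s1,p[0],.02)[:2] for p in ct]);el=cv2.minEnclosingCircle((X*1000).astype(np.float32));print("board wrist",el)
E
```

```text
hole [0.44039704 0.01064703] 0.05532353743470095 -175.127491238164
hole [ 0.52639514 -0.03053001] 0.055297883100265476 -56.05958578325101
hole sep 0.09534789641466222
dowel [0.44054289 0.00765679]
dowel C from top 0.4394 0.0095
[[ 0.49821772  0.01813983]
 [ 0.52568906 -0.03135156]
 [ 0.51785833  0.06388426]
 [ 0.43943333  0.00955   ]] [0.49529961 0.01505563] [0.0042459  0.05547203 0.05378783 0.05613691] [  46.58498471  -56.78147592   65.20316554 -174.37166593]
board wrist ((492.48883056640625, 10.70777702331543), 90.67741394042969)
```

The holes match the dowels to within 2 mm and 1°, against 10 mm clearance. I'll lower it.

move_arm([
  [[0.03, -0.05, 0.2, 0, 0, 0, -1], [0, 0, 0.5, 0, 0, 0, -1], [0, 0, 0.6, 0, 0, 0, -1], [0, 0, 0.6, 0, 0, 0, -1], [0, 0, 0.6, 0, 0, 0, -1], [0, 0, 0.5, 0, 0, 0, -1], [0, 0, 0.3, 0, 0, 0, -1], [0, 0, 0.1, 0, 0, 0, -1]],
])

```text
time_s: 9.15
eef_pos: [0.4948, 0.0148, 0.1045]
ee_rot: [[-0.912, -0.411, -0.001], [-0.411, 0.912, 0.0], [0.001, 0.001, -1.0]]
force: [-0.9, 0.1, -2.2]
finger_gap: 0.0426
grip_force: 61.4
```

move_arm([
  [[0, 0, 0.05, 0, 0, 0, -1], [0, 0, 0.05, 0, 0, 0, -1], [0, 0, 0.05, 0, 0, 0, -1], [0, 0, 0.05, 0, 0, 0, -1], [0, 0, 0, 0, 0, 0, -1], [0, 0, 0, 0, 0, 0, -1], [0, 0, 0, 0, 0, 0, -1], [0, 0, 0, 0, 0, 0, -1]],
])

```text
time_s: 9.95
eef_pos: [0.4953, 0.0148, 0.1004]
ee_rot: [[-0.911, -0.412, 0.0], [-0.412, 0.911, -0.0], [-0.0, -0.0, -1.0]]
force: [0.8, -1.1, -2.6]
finger_gap: 0.0426
grip_force: 61.4
```

Free-hanging still, about 4.7 mm to go; lowering in 1 mm steps.

move_arm([
  [[0, 0, 0.05, 0, 0, 0, -1], [0, 0, 0.04, 0, 0, 0, -1], [0, 0, 0.04, 0, 0, 0, -1], [0, 0, 0.03, 0, 0, 0, -1], [0, 0, 0, 0, 0, 0, -1], [0, 0, 0, 0, 0, 0, -1], [0, 0, 0, 0, 0, 0, -1], [0, 0, 0, 0, 0, 0, -1]],
])

```text
time_s: 10.75
eef_pos: [0.4953, 0.0148, 0.0963]
ee_rot: [[-0.911, -0.412, 0.0], [-0.412, 0.911, -0.0], [-0.0, -0.0, -1.0]]
force: [-1.0, -0.3, -3.1]
finger_gap: 0.0428
grip_force: 61.4
```

move_arm([
  [[0, 0, 0.02, 0, 0, 0, -1], [0, 0, 0, 0, 0, 0, -1], [0, 0, 0.02, 0, 0, 0, -1], [0, 0, 0, 0, 0, 0, -1], [0, 0, 0, 0, 0, 0, -1], [0, 0, 0, 0, 0, 0, -1], [0, 0, 0, 0, 0, 0, -1], [0, 0, 0, 0, 0, 0, -1]],
])

```text
time_s: 11.55
eef_pos: [0.4953, 0.0148, 0.0957]
ee_rot: [[-0.911, -0.412, 0.0], [-0.412, 0.911, -0.0], [-0.0, -0.0, -1.0]]
force: [-2.1, 0.2, 6.0]
finger_gap: 0.0427
grip_force: 62.2
```

Contact: the force went from -3 to +6 N at exactly the expected height. Releasing and retreating upwards.

move_arm([
  [[0, 0, 0, 0, 0, 0, 0.3], [0, 0, 0, 0, 0, 0, 0.6], [0, 0, 0, 0, 0, 0, 1], [0, 0, 0, 0, 0, 0, 1], [0, 0, 0, 0, 0, 0, 1], [0, 0, 0, 0, 0, 0, 1], [0, 0, 0, 0, 0, 0, 1], [0, 0, 0, 0, 0, 0, 1]],
])

```text
time_s: 12.35
eef_pos: [0.4953, 0.0148, 0.0953]
ee_rot: [[-0.911, -0.412, -0.0], [-0.412, 0.911, -0.0], [0.0, -0.0, -1.0]]
force: [-0.3, -0.4, 0.3]
finger_gap: 0.0856
grip_force: 0.0
```

move_arm([
  [[0, 0, -0.3, 0, 0, 0, 1], [0, 0, -0.7, 0, 0, 0, 1], [0, 0, -0.9, 0, 0, 0, 1], [0, 0, -0.9, 0, 0, 0, 1], [0, 0, -0.9, 0, 0, 0, 1], [0, 0, -0.7, 0, 0, 0, 1], [0, 0, -0.3, 0, 0, 0, 1], [0, 0, 0, 0, 0, 0, 1]],
])

```text
time_s: 13.15
eef_pos: [0.4959, 0.0148, 0.2138]
ee_rot: [[-0.911, -0.412, 0.002], [-0.412, 0.911, -0.0], [-0.002, -0.001, -1.0]]
force: [0.3, 0.8, 0.8]
finger_gap: 0.0853
grip_force: 0.0
```

```bash
python3 - <<'E'
from h import *
from station import bot
w=bot.get_image("wrist")[:,:,::-1];s=bot.get_image("scene")[:,:,::-1]
cv2.imwrite("pics/end.png",np.hstack([cv2.resize(w,(400,300)),cv2.resize(s[130:355,190:490],(400,300))]))
print(bot.state()["time_s"],bot.state()["force"])
E
```

```text
13.25 [-0.20553173 -0.62689388 -0.98435474]
```

View pics/end.png

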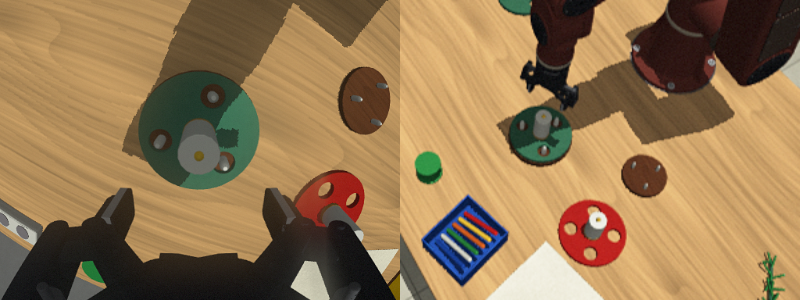

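The plate lies flat on the board with a dowel standing in each hole, at (212,97), (160,139) and (224,162) in the left half. The gripper is clear, and the red plate and spool have not moved.

```bash
python3 -c "
from station import bot
print(bot.hand_in())"
```

```text
the job is handed in; nothing more can be done
None
```

The leftmost green plate now lies flat on the larger stand with a dowel through each hole; I released it only once it rested there, left the red plate and spool untouched, and handed the job in at about 13 s.

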